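Bring out the reference disc on its sample tray

ROBOT

A 6-joint arm with a two-finger parallel gripper is mounted at the origin on a cart in front of the work surface, level with it; the furniture and walls round the work are solid. World frame = base frame: x ahead of the robot, y to its left, z up, the work surface at z = 0. Lengths are in m, angles in rad, forces in N, time in s.
With the tool pointing down it reaches from about 0.25 to 0.725 m from the base axis. Payload 4 kg.
Tool frame: the origin (TCP) lies midway between the tips of the shut fingers; the grasp point (between the pads) lies 19 mm behind it (bot.grip_point_offset is the distance from the TCP to the grasp point, in m); z points along the fingers, y is the line along which they close (so a half turn about z gives the same grasp; the last joint's range is limited). The gripper opens to 85 mm and grips with 20 to 120 N. Pads are 22 mm wide; open, the fingers measure 114 mm over their backs; the gripper's body (76 mm by 85 mm) begins 54 mm behind the grasp point. The pads swing forward as they close: fully open they stand 13 mm farther back than shut.
Start: joints at [-1.114, 0.241, 0.005, 1.335, 0, 1.571], TCP at [0.221, -0.449, 0.231] pointing down, gripper open.
Joint ranges: [-2.72, 2.72], [-1.05, 1.87], [-1.09, 1.28], [-1.99, 2.15], [-1.42, 1.44], [-3.14, 3.14]. Speed limits (rad/s): [2.79, 2.79, 3.14, 3.14, 3.14, 3.14].

INTERFACE

Orientations are given as a unit quaternion [x, y, z, w].
In Python, from workcell import bot gives the robot as it stands.
- The arm moves only by the tool step_arm, never from a script. Its argument "targets" is text: rows parted by semicolons, each of 7 numbers parted by spaces: the opening, from -1 (shut) to 1 (fully open), so that 0 is half open, then the shift along the world's x, y, z normalised to -1 to 1, where 1 is 0.5 m, then the turn, a rotation vector about the world's x, y, z normalised to -1 to 1, where 1 is pi/4 rad. In form: gripper x y z wx wy wz; .... A call has 1 to 10 rows; each row is the pose to reach, as a shift and turn from the pose commanded when the call began; what a row does not reach only later rows make up. A row lasts 1/12 s, in which the tool goes at most 41.7 mm and 7.16 degrees, less where a joint would pass 70% of its speed; a pose out of reach is approached as far as the arm can. A call with a number of a shift or a turn outside -1 to 1 is refused whole. A call with a gripper value outside its range is refused whole. The fingers move at their own pace and stop on an object; the grip force is fixed at half the most. Time passes only in rows, so rows that repeat a pose let the fingers close. It gives the time, the measured TCP pose, the force, the opening and the grip force at its end, in the units of the state.
- bot.get_obs(): the state, without advancing time (a new reading comes with each control period).
- bot.camera(name): name is "side" or "top" or "wrist"; returns the picture (384x512x3 uint8, red, green, blue); there is no depth.
- bot.camera_info(name): a dict with "vertical_fov" (degrees; the focal length in pixels is half the picture's height over the tangent of half this angle, whatever the lens; pixels are square), "cx", "cy" (the principal point, pixels), "D" ([k1, k2, p1, p2, k3] as OpenCV has them; the pictures are not rectified), "pose" (4x4, takes a point from camera to world coordinates). Camera axes: x right, y up, looking along -z (the intrinsics and any distortion apply to the point x, -y, -z); pixel columns grow to the right and rows downward; lengths in m; the calibration is good to about 2 mm. A picture is of the moment at which its call begins: read the wrist's pose just before it. camera_info takes no time and is no camera call; for the wrist camera it gives the pose at the moment of the call.
- bot.job_done(): hands the job in; it is judged then, once.
The state is a dict: "clock": time; "joint_pos": joint angles; "joint_vel": joint speeds; "tau": joint torques, N m; "eef_pos": TCP position; "tool_rot": TCP orientation; "ft_force": force on the tool from outside, world axes, zero at the start; "ft_torque": the same for the moment, N m; "grip_width": finger opening in m; "grasp_force": force on a finger pad.
Only numpy, scipy, OpenCV 4.12 (cv2) and the standard library are available. Lean on these libraries where they do the work, as an engineer would, in place of code of your own. Each camera call takes 0.05 s, during which the arm holds its last target. There are 200 camera calls.

TASK

Three small tray units stand side by side, and an empty tray has been left partly out. First push the empty tray fully home; then hook a fingertip behind the lip of the tray that carries the wide, flat metal reference disc and draw that tray out to its stop. Leave the tray with the small round sample mount shut, do not pinch the lip of the disc's tray (keep off its front panel), do not touch or lift the disc or the mount, and do not disturb the things standing around.

Things in the scene. Friction and masses are not known exactly. Their poses are not given: they have to be found in the camera images.
- empty_unit: grey low unit of the empty tray, fixed, 126 x 68 mm, 43 mm high. Origin: underside, mid-width, 60 mm behind its front end; own -x points out of its front (the way the tray is drawn, roughly to the robot). A clear flat hood (top 43 mm) covers its rear half only, own x 0 to +66 mm. The three like units stand side by side in any order, about 110 mm apart, each turned a little. 
- disc_unit: grey low unit of the tray with the disc, fixed, 126 x 68 mm, 43 mm high. Origin: underside, mid-width, 60 mm behind its front end; own -x points out of its front (the way the tray is drawn, roughly to the robot). A clear flat hood (top 43 mm) covers its rear half only, own x 0 to +66 mm. The three like units stand side by side in any order, about 110 mm apart, each turned a little. 
- sample_unit: grey low unit of the tray with the small mount, fixed, 126 x 68 mm, 43 mm high. Origin: underside, mid-width, 60 mm behind its front end; own -x points out of its front (the way the tray is drawn, roughly to the robot). A clear flat hood (top 43 mm) covers its rear half only, own x 0 to +66 mm. The three like units stand side by side in any order, about 110 mm apart, each turned a little. 
- empty_tray (a joint): slide of the empty tray, in m: 0 = fully home, 0.07 = drawn out to its stop; grows as it comes out towards own -x of the unit. Light rail, stays where it is left: about 2 N of friction plus 6 N per m/s. Starts 30 to 60 mm out
- disc_tray (a joint): slide of the tray that carries the reference disc, in m: 0 = fully home, 0.07 = drawn out to its stop; grows as it comes out towards own -x of the unit. Light rail, stays where it is left: about 2 N of friction plus 6 N per m/s. Starts home. Its grey front panel (64 mm wide, 7 to 35 mm above the table, blank label holder, outer face 6 mm in front of point disc_lip) must not be touched by the fingers
- sample_tray (a joint): slide of the tray that carries the small sample mount, in m: 0 = fully home, 0.07 = drawn out to its stop; grows as it comes out towards own -x of the unit. Light rail, stays where it is left: about 2 N of friction plus 6 N per m/s. Starts home and stays so
- empty_lip (a point): top edge of the lip of the empty tray, mid-width, on its inner (rear) face; moves with the tray, axes as the unit's. Lip: upright plate 60 mm wide, top 36 mm above the table, 6 mm thick with the front panel. Behind it a finger well, 51 mm long, 54 mm wide between side walls 21 mm high, floor 11 mm above the table, ending at a 4 mm ridge before the piece's pocket; always open above (the hood begins behind the ridge)
- disc_lip (a point): top edge of the lip of the disc's tray, mid-width, on its inner (rear) face; moves with the tray, axes as the unit's. Lip: upright plate 60 mm wide, top 36 mm above the table, 6 mm thick with the front panel. Behind it a finger well, 51 mm long, 54 mm wide between side walls 21 mm high, floor 11 mm above the table, ending at a 4 mm ridge before the piece's pocket; always open above (the hood begins behind the ridge)
- sample_lip (a point): top edge of the lip of the sample mount's tray, mid-width, on its inner (rear) face; moves with the tray, axes as the unit's. Lip: upright plate 60 mm wide, top 36 mm above the table, 6 mm thick with the front panel. Behind it a finger well, 51 mm long, 54 mm wide between side walls 21 mm high, floor 11 mm above the table, ending at a 4 mm ridge before the piece's pocket; always open above (the hood begins behind the ridge)
- reference_disc: flat round metal hardness reference disc, 50 mm across and 10 mm high, lying loose in the rear pocket of its tray (56 mm long), under the clear hood while the tray is home; origin at the centre of its underside
- mount: small round moulded sample mount, 30 mm across and 19 mm high, standing loose in the rear pocket of its tray under the hood; origin at the centre of its underside
- loupe: black loupe, 37 mm across, 33 mm high; a bystander, loose; origin at the centre of its underside, z up
- spare_mount: round sample mount, 30 mm across, 16 mm high, on the table; a bystander, loose; origin at the centre of its underside, z up
- lens_can: black and white objective can, 44 mm across, 63 mm high; a bystander, loose; origin at the centre of its underside, z up
- spare_mount_2: round sample mount, 30 mm across, 17 mm high, on the table; a bystander, loose; origin at the centre of its underside, z up

How it is judged:
On the way, in this order (a step that is already met when the one before it is completed fails the run):
1. the empty tray is pushed fully home while the disc's tray is still shut (value of joint empty_tray below 0.005 m and value of joint disc_tray below 0.015 m), for 0.2 s.
2. the disc's tray is drawn out to its stop (value of joint disc_tray above 0.064 m), for 0.2 s.
At the end, for the whole second after the job is handed in: the empty tray and the sample mount's tray are home within 5 mm, the disc's tray is out to within 6 mm of its stop (70 mm), and the disc lies flat and at rest in its place in the rear pocket of its tray (value of joint each of empty_tray, sample_tray below 0.005 m and value of joint disc_tray above 0.064 m and x of reference_disc in the frame of disc_lip between 0.072 and 0.092 m and height (world z) of reference_disc between 0.007 and 0.016 m and angle between reference_disc's own z axis and vertical below 0.1 rad and linear speed of reference_disc below 0.02 m/s); the robot touches nothing.
It fails at once if the sample mount's tray is drawn out more than 10 mm (value of joint sample_tray above 0.01 m).
It fails at once if the fingers press on the front panel of the disc's tray (pinching its lip) with over 2 N (contact force between the fingers and disc_tray_c6 above 2 N).
It fails at once if the fingers touch the disc or the mount (contact force between the fingers and reference_disc above 0.5 N or contact force between the fingers and mount above 0.5 N).
It fails at once if the disc or the mount is lifted or tipped ((height (world z) of reference_disc above 0.028 m or angle between reference_disc's own z axis and vertical above 0.35 rad) or (height (world z) of mount above 0.028 m or angle between mount's own z axis and vertical above 0.35 rad)).
It fails at once if a bystander is moved more than 20 mm (distance of any of loupe, spare_mount, lens_can, spare_mount_2 from where it was at the start of the episode above 0.02 m).
It also fails if it takes over 42 s, if anything falls off the work surface, if the arm or the gripper's body presses on something with over 40 N, if the wrist force passes 120 N, or if a joint passes its speed limit or range.

## Working session

There is one attempt and no reset: what is moved stays moved. The work goes in short steps, Python scripts to look and compute and a tool call to move; the robot and the scene stay as the last step left them, time stands still between calls to the robot, and variables do not carry over. Pictures are saved under pics/ and viewed, at most 10 in all, crops included, and the job is handed in when it is done.

Besides the shell and the picture viewer there is one more tool, called after "Emit:" as name(argument=value, ...) on one line, values as JSON. step_arm: Moves the arm, as the interface text tells. Scaled input: -1 to 1 covers 0.5 m each way for a shift and pi/4 rad each way for a turn. Its arguments: {"type":"object","properties":{"targets":{"type":"string"}},"required":["targets"]}

```bash
mkdir -p pics; cat > h.py <<'E'
import numpy as np, cv2
from workcell import bot
def K(i):
    f=192/np.tan(np.radians(i["vertical_fov"])/2)
    return np.array([[f,0,i["cx"]],[0,f,i["cy"]],[0,0,1.]])
def ray(i,uv,z):
    p=cv2.undistortPoints(np.array(uv,float).reshape(-1,1,2),K(i),np.array(i["D"],float))[:,0]
    T=np.array(i["pose"]); d=np.c_[p[:,0],-p[:,1],-np.ones(len(p))]@T[:3,:3].T
    o=T[:3,3]; return o+d*((z-o[2])/d[:,2])[:,None]
def proj(i,P):
    T=np.array(i["pose"]); q=(np.atleast_2d(P)-T[:3,3])@T[:3,:3]
    q=q*[1,-1,-1]
    return cv2.projectPoints(q,np.zeros(3),np.zeros(3),K(i),np.array(i["D"],float))[0][:,0]
def snap(n,f):
    i=bot.camera_info(n); im=bot.camera(n); cv2.imwrite(f"pics/{f}.png",im[:,:,::-1]); return i,im
E
python3 - <<'E'
from h import *
for n in("top","side"):
    i,_=snap(n,n+"0"); print(n,np.round(i["pose"],3).tolist(),i["vertical_fov"])
o=bot.get_obs();print(o["clock"],o["eef_pos"],o["tool_rot"])
E
```

```text
top [[0.011, 0.987, -0.158, 0.404], [-1.0, 0.011, -0.004, -0.181], [-0.002, 0.158, 0.987, 1.302], [0.0, 0.0, 0.0, 1.0]] 48.77171878052625
side [[0.849, 0.259, -0.461, 0.016], [-0.528, 0.392, -0.753, -1.156], [-0.014, 0.883, 0.469, 0.658], [0.0, 0.0, 0.0, 1.0]] 52.33895799360293
0.1 [ 0.2202822  -0.44822783  0.23049873] [ 9.74029337e-01  2.26419884e-01 -2.12903706e-04 -9.16924114e-04]
```

View pics/top0.png

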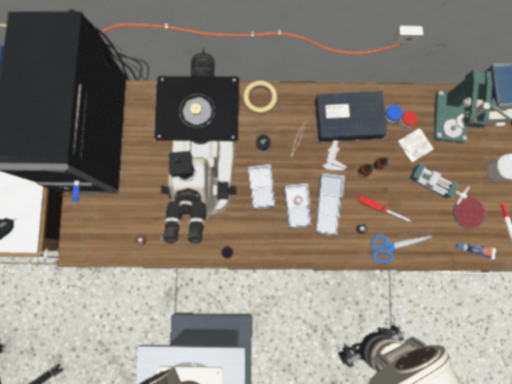

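View pics/side0.png

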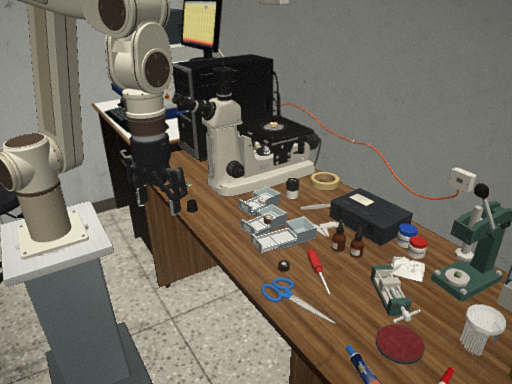

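Top view: units at about (260,186), (297,204), (330,203); the right one is longer, so it is the empty tray left out. Zooming in on both views.

```bash
python3 - <<'E'
from h import *
a=cv2.imread("pics/top0.png")[150:260,220:370];b=cv2.imread("pics/side0.png")[175:275,225:335]
a=cv2.resize(a,(600,440)[:2],interpolation=cv2.INTER_CUBIC)[:, :]
b=cv2.resize(b,(660,600),interpolation=cv2.INTER_CUBIC)
cv2.imwrite("pics/c1.png",cv2.resize(np.vstack([cv2.resize(a,(400,293)),cv2.resize(b,(400,300))]),None,fx=1,fy=1));
cv2.imwrite("pics/c1.png",np.hstack([cv2.resize(a,(440,322)),cv2.resize(b,(354,322))]))
i=bot.camera_info("top")
print(np.round(ray(i,[[260,186],[297,204],[330,203],[227,252],[263,142],[362,229],[300,138]],.03),3))
print(np.round(bot.camera_info("wrist")["pose"],3))
E
```

```text
[[ 0.631 -0.2    0.03 ]
 [ 0.577 -0.312  0.03 ]
 [ 0.581 -0.412  0.03 ]
 [ 0.43  -0.103  0.03 ]
 [ 0.77  -0.208  0.03 ]
 [ 0.503 -0.507  0.03 ]
 [ 0.784 -0.323  0.03 ]]
[[ 0.442  0.865  0.238  0.28 ]
 [-0.897  0.427  0.115 -0.419]
 [-0.002 -0.264  0.964  0.373]
 [ 0.     0.     0.     1.   ]]
```

View pics/c1.png

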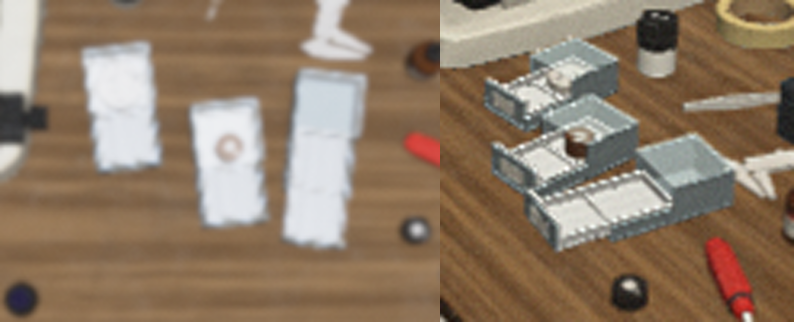

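The left unit holds the wide pale disc, the middle one the small brown mount, and the right one is the empty tray (crop near (315,200)). Next I'll go above with the fingers shut for a close look.

Emit:
step_arm(targets="-1 0.68 0.276 0.1 0 0 -0.58; -1 0.68 0.276 0.1 0 0 -0.58; -1 0.68 0.276 0.1 0 0 -0.58; -1 0.68 0.276 0.1 0 0 -0.58; -1 0.68 0.276 0.1 0 0 -0.58; -1 0.68 0.276 0.1 0 0 -0.58; -1 0.68 0.276 0.1 0 0 -0.58; -1 0.68 0.276 0.1 0 0 -0.58; -1 0.68 0.276 0.1 0 0 -0.58; -1 0.68 0.276 0.1 0 0 -0.58")

```text
clock: 0.93
eef_pos: [0.5655, -0.3072, 0.2801]
tool_rot: [1.0, 0.003, 0.001, -0.001]
ft_force: [-0.4, -0.1, -0.3]
grip_width: -0.0001
grasp_force: 0.0
```

```bash
python3 - <<'E'
from h import *
import pickle
o=bot.get_obs(); i,_=snap("wrist","w1"); pickle.dump(i,open("w1.pkl","wb")); print(o["clock"],o["eef_pos"],o["tool_rot"],o["grip_width"])
print(np.round(proj(i,[[.5,-.31,.03],[.6,-.31,.03],[.6,-.2,.03]])))
E
```

```text
0.9333 [ 0.56551758 -0.30720969  0.28013352] [ 9.99993634e-01  3.40502920e-03  6.72341849e-04 -8.28271218e-04] -8.285471873126214e-05
[[259. 208.]
 [260. 132.]
 [172. 132.]]
```

View pics/w1.png

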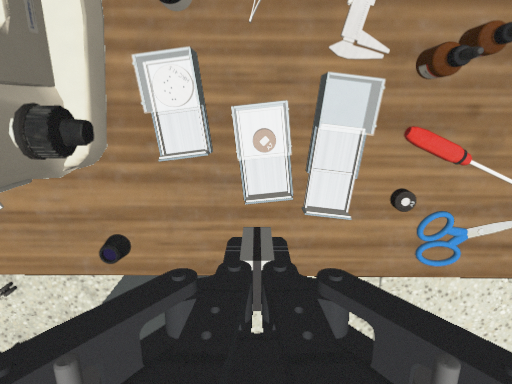

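Close view: disc at (174,87) in the left tray, mount at (264,139) in the middle, empty tray at right with its front at (328,213). The microscope knob at (75,132) is close to the left unit. Zooming in for the corners.

```bash
python3 - <<'E'
from h import *
a=cv2.imread("pics/w1.png")[40:225,125:391]
cv2.imwrite("pics/c2.png",cv2.resize(a,None,fx=3,fy=3,interpolation=cv2.INTER_CUBIC))
import pickle
w=pickle.load(open("w1.pkl","rb"));t=bot.camera_info("top")
for z in(.05,.1,.15,.2): print(z,ray(w,[[93,132]],z).round(3),ray(t,[[236,190]],z).round(3))
E
```

```text
0.05 [[ 0.6   -0.112  0.05 ]] [[ 0.614 -0.128  0.05 ]]
0.1 [[ 0.605 -0.138  0.1  ]] [[ 0.606 -0.13   0.1  ]]
0.15 [[ 0.609 -0.164  0.15 ]] [[ 0.598 -0.132  0.15 ]]
0.2 [[ 0.613 -0.19   0.2  ]] [[ 0.589 -0.134  0.2  ]]
```

View pics/c2.png

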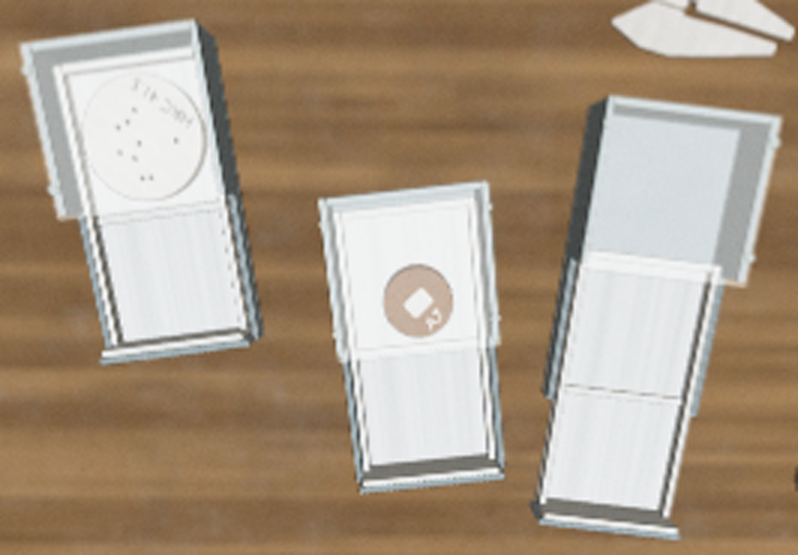

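```bash
python3 - <<'E'
from h import *
import pickle
w=pickle.load(open("w1.pkl","rb"))
def P(l,z): return ray(w,np.array(l)/3.+[125-.33,40-.33],z)
for n,l in dict(empty=[(542,514),(680,530)],disc=[(103,353),(252,337)],samp=[(360,483),(503,470)]).items():
    p=P(l,.036); d=p[0]-p[1]; print(n,"inner lip",p.mean(0).round(4),"width",np.hypot(*d[:2]).round(4),"yaw",np.degrees(np.arctan2(-d[0],d[1])).round(1))
for n,l in dict(empty=[(610,97),(779,118),(746,285),(583,258)],disc=[(22,43),(195,21),(228,195),(60,216)]).items():
    p=P(l,.043); print(n,"hood",p[:,:2].round(4).tolist())
print("disc ctr",P([(145,136)],.021))
print("loupe,spares",ray(w,[[116,248],[403,201]],.02).round(3))
E
```

```text
empty inner lip [ 0.4953 -0.4018  0.036 ] width 0.0616 yaw -6.4
disc inner lip [ 0.5722 -0.2147  0.036 ] width 0.0632 yaw 6.6
samp inner lip [ 0.5156 -0.3222  0.036 ] width 0.0625 yaw 5.9
empty hood [[0.6701, -0.3876], [0.6629, -0.4531], [0.5994, -0.4473], [0.6097, -0.381]]
disc hood [[0.6874, -0.1641], [0.6957, -0.2299], [0.6329, -0.2396], [0.6243, -0.1728]]
disc ctr [[ 0.65593749 -0.20266858  0.021     ]]
loupe,spares [[ 0.436 -0.107  0.02 ]
 [ 0.509 -0.506  0.02 ]]
```

Emit:
step_arm(targets="-1 -0.22 -0.172 -0.36 0 0 -0.14; -1 -0.22 -0.172 -0.36 0 0 -0.14; -1 -0.22 -0.172 -0.36 0 0 -0.14; -1 -0.22 -0.172 -0.36 0 0 -0.14; -1 -0.22 -0.172 -0.36 0 0 -0.14; -1 -0.22 -0.172 -0.36 0 0 -0.14; -1 -0.22 -0.172 -0.36 0 0 -0.14; -1 -0.22 -0.172 -0.36 0 0 -0.14; -1 -0.22 -0.172 -0.36 0 0 -0.14; -1 -0.22 -0.172 -0.36 0 0 -0.14")

```text
clock: 1.82
eef_pos: [0.4524, -0.3972, 0.1034]
tool_rot: [0.999, -0.054, 0.002, 0.001]
ft_force: [-1.0, 0.4, 0.1]
grip_width: -0.0
grasp_force: 0.0
```

Emit:
step_arm(targets="-1 0 0 -0.05 0 0 0; -1 0 0 -0.1 0 0 0; -1 0 0 -0.15 0 0 0; -1 0 0 -0.168 0 0 0; -1 0 0 -0.168 0 0 0; -1 0 0 -0.168 0 0 0")

```text
clock: 2.32
eef_pos: [0.4516, -0.3967, 0.0183]
tool_rot: [0.999, -0.054, 0.0, 0.0]
ft_force: [-0.5, -0.7, 1.1]
grip_width: 0.0002
grasp_force: 0.0
```

Emit:
step_arm(targets="-1 0.02 -0.0022 0 0 0 0; -1 0.04 -0.0044 0 0 0 0; -1 0.055 -0.006 0 0 0 0; -1 0.07 -0.0076 0 0 0 0; -1 0.085 -0.0092 0 0 0 0; -1 0.1 -0.0109 0 0 0 0; -1 0.115 -0.0125 0 0 0 0; -1 0.13 -0.0142 0 0 0 0; -1 0.13 -0.0142 0 0 0 0")

```text
clock: 3.07
eef_pos: [0.5175, -0.404, 0.0173]
tool_rot: [0.999, -0.054, 0.001, 0.0]
ft_force: [-0.3, 0.1, -0.5]
grip_width: -0.0001
grasp_force: 0.0
```

Emit:
step_arm(targets="-1 0.008 -0.0009 0 0 0 0; -1 0.016 -0.0017 0 0 0 0; -1 0.022 -0.0024 0 0 0 0")

```text
clock: 3.32
eef_pos: [0.5265, -0.4048, 0.017]
tool_rot: [0.999, -0.054, -0.0, -0.0]
ft_force: [-3.1, 0.4, 1.1]
grip_width: 0.0002
grasp_force: 1.1
```

Emit:
step_arm(targets="-1 0.005 -0.0005 0 0 0 0; -1 0.01 -0.001 0 0 0 0")

```text
clock: 3.48
eef_pos: [0.5314, -0.4054, 0.017]
tool_rot: [0.999, -0.054, -0.0, -0.0]
ft_force: [-2.6, -0.2, -0.3]
grip_width: -0.0
grasp_force: 1.1
```

Emit:
step_arm(targets="-1 0.004 -0.0004 0 0 0 0; -1 0.008 -0.0009 0 0 0 0; -1 0.008 -0.0009 0 0 0 0")

```text
clock: 3.73
eef_pos: [0.5315, -0.4054, 0.017]
tool_rot: [0.998, -0.055, -0.004, -0.001]
ft_force: [-11.8, 2.5, 6.6]
grip_width: 0.0004
grasp_force: 5.9
```

Emit:
step_arm(targets="-1 0.004 -0.0004 0 0 0 0; -1 0.008 -0.0009 0 0 0 0; -1 0.008 -0.0009 0 0 0 0")

```text
clock: 3.98
eef_pos: [0.5315, -0.4053, 0.017]
tool_rot: [0.998, -0.056, -0.008, -0.001]
ft_force: [-21.0, 3.1, 12.9]
grip_width: -0.0
grasp_force: 10.6
```

Emit:
step_arm(targets="-1 -0.04 0.004 0 0 0 0; -1 -0.08 0.008 0 0 0 0; -1 -0.08 0.008 0.06 0 0 0; -1 -0.08 0.008 0.14 0 0 0; -1 -0.08 0.008 0.22 0 0 0; -1 -0.04 0.09 0.3 0 0 0.1; -1 0.03 0.17 0.3 0 0 0.21; -1 0.04 0.25 0.3 0 0 0.31; -1 0.04 0.25 0.3 0 0 0.31; -1 0.04 0.25 0.3 0 0 0.31")

```text
clock: 4.82
eef_pos: [0.5626, -0.2766, 0.1688]
tool_rot: [0.997, 0.071, 0.002, -0.0]
ft_force: [-0.0, -0.5, -0.2]
grip_width: 0.0001
grasp_force: 0.0
```

```bash
python3 - <<'E'
from h import *
import pickle
o=bot.get_obs(); i,im=snap("wrist","w2"); pickle.dump(i,open("w2.pkl","wb")); print(o["clock"],o["eef_pos"],o["tool_rot"],o["ft_force"])
print(np.round(proj(i,[[.5722,-.2147,.036],[.547,-.4074,.036]])))
E
```

```text
4.8167 [ 0.562618   -0.2765506   0.16875025] [ 9.97493510e-01  7.07289425e-02  1.96920680e-03 -4.85563841e-04] [-0.03544243 -0.50346903 -0.21992777]
[[191. 162.]
 [392. 217.]]
```

View pics/w2.png

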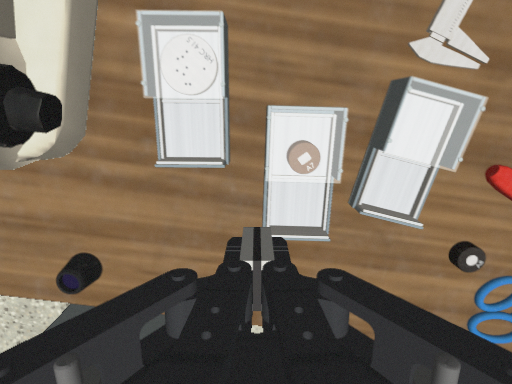

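The empty tray is home (front at (388,217)), and the disc lip at (191,162) matches my estimate. Moving over the disc tray's well.

Emit:
step_arm(targets="-1 0.033 0.065 0 0 0 0; -1 0.067 0.13 -0.05 0 0 0; -1 0.067 0.13 -0.16 0 0 0; -1 0.067 0.13 -0.16 0 0 0; -1 0.067 0.13 -0.16 0 0 0")

```text
clock: 5.28
eef_pos: [0.5897, -0.2154, 0.0817]
tool_rot: [0.998, 0.067, -0.004, -0.002]
ft_force: [-0.5, 0.3, -1.1]
grip_width: -0.0001
grasp_force: 0.0
```

Emit:
step_arm(targets="-1 0.012 0.006 -0.04 0 0 0; -1 0.012 0.006 -0.08 0 0 0; -1 0.012 0.006 -0.08 0 0 0; -1 0.012 0.006 -0.1 0 0 0; -1 0.012 0.006 -0.124 0 0 0; -1 0.012 0.006 -0.124 0 0 0")

```text
clock: 5.78
eef_pos: [0.5981, -0.2138, 0.024]
tool_rot: [0.998, 0.067, -0.001, -0.0]
ft_force: [-0.4, 0.3, -0.8]
grip_width: -0.0001
grasp_force: 0.0
```

Emit:
step_arm(targets="-1 -0.016 -0.0022 -0.006 0 0 0; -1 -0.03 -0.0041 -0.006 0 0 0; -1 -0.044 -0.006 -0.006 0 0 0; -1 -0.058 -0.008 -0.006 0 0 0; -1 -0.072 -0.0099 -0.006 0 0 0; -1 -0.088 -0.012 -0.006 0 0 0; -1 -0.104 -0.0143 -0.006 0 0 0; -1 -0.12 -0.0165 -0.006 0 0 0; -1 -0.136 -0.0187 -0.006 0 0 0; -1 -0.15 -0.0206 -0.006 0 0 0")

```text
clock: 6.62
eef_pos: [0.5235, -0.224, 0.0229]
tool_rot: [0.998, 0.067, 0.0, 0.0]
ft_force: [1.4, 1.8, 1.3]
grip_width: -0.0003
grasp_force: 1.2
```

Emit:
step_arm(targets="-1 -0.006 -0.0008 0 0 0 0; -1 -0.012 -0.0016 0 0 0 0; -1 -0.012 -0.0016 0 0 0 0")

```text
clock: 6.87
eef_pos: [0.5171, -0.2247, 0.0223]
tool_rot: [0.998, 0.067, -0.0, 0.0]
ft_force: [0.5, 0.1, -0.3]
grip_width: -0.0002
grasp_force: 0.3
```

Emit:
step_arm(targets="-1 -0.004 -0.0005 0 0 0 0; -1 -0.008 -0.0011 0 0 0 0; -1 -0.008 -0.0011 0 0 0 0")

```text
clock: 7.12
eef_pos: [0.5155, -0.2249, 0.0223]
tool_rot: [0.998, 0.068, 0.002, -0.0]
ft_force: [5.0, 0.8, -1.4]
grip_width: 0.0
grasp_force: 2.4
```

Emit:
step_arm(targets="-1 -0.004 -0.0005 0 0 0 0; -1 -0.008 -0.0011 0 0 0 0; -1 -0.008 -0.0011 0 0 0 0")

```text
clock: 7.37
eef_pos: [0.5155, -0.2249, 0.0225]
tool_rot: [0.998, 0.068, 0.005, -0.001]
ft_force: [13.8, 2.8, -6.7]
grip_width: 0.0002
grasp_force: 6.9
```

At the stop. Easing off the lip, then straight up.

Emit:
step_arm(targets="-1 0.018 0.0025 0 0 0 0; -1 0.036 0.005 0 0 0 0; -1 0.036 0.005 0 0 0 0; -1 0.036 0.005 0.05 0 0 0; -1 0.036 0.005 0.12 0 0 0; -1 0.036 0.005 0.2 0 0 0; -1 0.036 -0.06 0.28 0 0 0; -1 0.036 -0.13 0.34 0 0 0; -1 0.036 -0.13 0.34 0 0 0; -1 0.036 -0.13 0.34 0 0 0")

```text
clock: 8.2
eef_pos: [0.5289, -0.2942, 0.1958]
tool_rot: [0.998, 0.066, 0.002, 0.002]
ft_force: [0.6, -0.4, -0.1]
grip_width: 0.0001
grasp_force: 0.0
```

```bash
python3 - <<'E'
from h import *
o=bot.get_obs(); i,im=snap("wrist","w3"); print(o["clock"],o["eef_pos"],o["ft_force"])
print(np.round(proj(i,[[.5028,-.2242,.036],[.547,-.4074,.036]])))
E
```

```text
8.2 [ 0.52893572 -0.29416136  0.19584324] [ 0.58275435 -0.39091525 -0.06894418]
[[184. 192.]
 [371. 172.]]
```

View pics/w3.png

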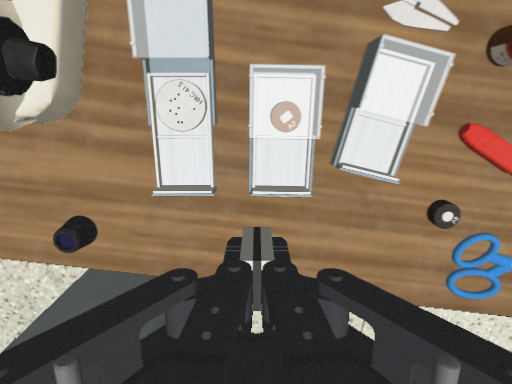

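The disc's tray is fully out, with its lip at (184,191) where expected and the disc flat in its pocket at (181,105). The other two trays are shut and the arm is clear, so I'm handing in.

```bash
python3 -c "
from workcell import bot
print(bot.job_done())"
```

```text
the job is handed in; nothing more can be done
None
```

I pushed the empty tray home, drew the disc's tray out to its stop with the disc flat in its pocket, and left the sample mount's tray shut; the job is handed in, and no verdict came back.

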